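# Refit the strainer plug of a washer drain pump

### The arm

A 6-joint arm with a two-finger parallel gripper is mounted at the origin on the work surface. World frame = base frame: x ahead of the robot, y to its left, z up, the work surface at z = 0. Lengths are in m, angles in rad, forces in N, time in s.
With the tool pointing down it reaches from about 0.35 to 0.85 m from the base axis. Payload 8.1 kg.
Tool frame: the origin (TCP) lies on the front face of the gripper's body, between the roots of the fingers; the fingertips stand 84 mm ahead of it and the grasp point (between the pads) lies 65 mm ahead of it; x points along the fingers, y is the direction in which the jaws open and shut, and the axes are right-handed (so a half turn about x gives the same grasp; the last joint's range is limited). The gripper opens to 93 mm and grips with 3 to 60 N. Pads are 15 mm wide; open, the fingers measure 128 mm over their backs; the gripper's body (75 mm by 188 mm) begins 65 mm behind the grasp point.
Start: joints at [1.205, 0.13, 1.488, -0, 1.523, -0.085], TCP at [0.166, 0.577, 0.303] pointing down, gripper open.
Joint ranges: [-2.96, 2.96], [-0.89, 2.26], [0.02, 2.5], [-1.34, 4.48], [0, 2.73], [-2.66, 2.66]. Speed limits (rad/s): [2.39, 2.39, 2.79, 3.14, 3.14, 3.14].

### API

Orientations are given as a rotation vector (axis times angle).
In Python, from plant import telemetry, read_camera, camera_params, robot gives the robot as it stands.
- The arm moves only by the tool step_arm, never from a script. Its argument "commands" is a list of rows, each an object with "xyz": the shift along the tool's x, y, z in mm, a list of three; "turn": the turn, a rotation vector about the tool's x, y, z in rad, a list of three; "grip": the finger opening in mm, from 0 to 93. In form: [{"xyz": [dx, dy, dz], "turn": [ax, ay, az], "grip": grip}, ...]. A call has 1 to 12 rows; each row is the pose to reach, as a shift and turn from the pose commanded when the call began, along the tool's axes at that moment; what a row does not reach only later rows make up. A row lasts 1/8 s, in which the tool goes at most 62.5 mm and 10.7 degrees, less where a joint would pass 70% of its speed; a pose out of reach is approached as far as the arm can. A call with a gripper value outside its range is refused whole. The fingers move at their own pace and stop on an object; "force" is the grip in N (left out, the last holds). Time passes only in rows, so rows that repeat a pose let the fingers close. It gives the time, the measured TCP pose, the force and the opening at its end, in the units of the state.
- telemetry.read_state(): the state, without advancing time (a new reading comes with each control period).
- read_camera(name): name is "scene" or "side" or "wrist"; returns the picture (384x512x3 uint8, red, green, blue); there is no depth.
- camera_params(name): a dict with "mtx" (3x3 intrinsics, pixels), "rvec" (rotation vector, rad) and "tvec" (3), from world to camera coordinates, as OpenCV has them. Camera axes: x right, y down, z forward; pixel columns grow to the right and rows downward; lengths in m; the calibration is good to about 2 mm. A picture is of the moment at which its call begins: read the wrist's pose just before it. camera_params takes no time and is no camera call; for the wrist camera it gives the pose at the moment of the call.
- robot.close_job(): hands the job in, once; it reports no verdict.
The state is a dict: "t": time; "q": joint angles; "dq": joint speeds; "joint_torque": joint torques, N m; "tool_pos": TCP position; "orientation": TCP orientation; "force": force on the tool from outside, world axes, zero at the start; "wrist_torque": the same for the moment, N m; "opening": finger opening in m.
Only numpy, scipy, OpenCV 4.12 (cv2) and the standard library are available. Lean on these libraries where they do the work, as an engineer would, in place of code of your own. Each camera call takes 0.05 s, during which the arm holds its last target. There are 200 camera calls.

### The job

Refit the blue strainer plug in the mouth of the washer's drain pump: stand it upright in the mouth, turn it backward (anticlockwise from above) until you feel it drop a step into the start of the thread, the flange then only 4 to 5 mm above the rim, then screw it forward (clockwise) until its flange is fully down on the rim, and let go. Do it gently by feel: turned forward before the drop it jams, and neither a jam nor the end of the thread may be forced, for the pump must not be wrenched round on its soft rubber mounts nor be pressed hard. Leave the other things on the table where they are.

Things in the scene. Friction and masses are not known exactly. Their poses are not given: they have to be found in the camera images.
- plug: Strainer plug, 140 g, standing loose on the table at the start. Origin: centre of its foot, z up. White barrel 52 mm across, z = 0 to 39 mm, foot chamfered to 43 mm over 6 mm. Three white lugs, 120 degrees apart, 16 degrees wide, 3 mm tall, undersides at z = 16 mm, stand out to 62 mm across. Blue flange 72 mm across, z = 39 to 47 mm; grip bar above it.
- bar (a point): Centre of the plug's blue upright grip bar, on its axis 63 mm above its foot. The bar is 56 mm long along the plug's x, 12 mm thick along its y, and stands from 47 to 80 mm above the foot: pinch it across its thickness from above.
- flange (a point): Centre of the underside of the plug's flange, 39 mm above its foot; axes as the plug's. 'Flange height' means its height above the rim of the mouth.
- mouth (a point): Centre of the pump's round mouth in the plane of its flat rim, 96 mm above the table; z up. White upright tube, 84 mm outside, 66 mm bore. Set down in the mouth the plug stays with flange height 7 to 13 mm, its lugs on top of the thread, or 20 to 21 mm, its lugs on the tabs above. Fully home the flange lies on the rim.
- thread (a point): On the mouth's axis, 11 mm below the rim, at the top of the three-start right-hand thread in the bore: 55 mm clear inside, 1.5 mm to spare round the barrel. The three starts, 120 degrees apart, lie at an unknown angle, new each time. Turned anticlockwise on it the plug climbs 0.06 mm a degree for at most 90 degrees, then its lugs fall off the thread's end.
- start (a point): On the axis, 19 mm below the rim, level with the lugs' undersides after the drop. Lightly pressed, the flange drops there to a height of 4 to 5 mm; within 8 degrees more, solid blocks stop anticlockwise turning. Clockwise it now screws down 0.06 mm a degree, is home after about 70 degrees and meets a solid end stop some 28 degrees later.
- tabs (a point): On the axis, 2.5 mm below the rim, level with the tops of three tabs, 32 degrees wide, roofing the starts: no lug gets in from above. Lugs set down on tabs slip off after at most 46 degrees of anticlockwise turning onto the low end of the thread (flange 7 to 8 mm up): not yet the start. Turned clockwise on the thread, the lugs run against solid blocks under the tabs (jam).
- pump (a joint): How far the pump, carried on rubber mounts, is twisted about its upright axis, anticlockwise from above positive, 0 at rest; it springs back with 10 N m per rad. Beyond 0.12 rad (1.2 N m) the mounts are overstrained.
- stand: The pump's stand with the pump on it: steel base plate 150 x 130 mm, fixed to the table; origin at the table below the mouth's centre, z up. A white outlet pipe runs out along its +x at 40 mm height to 70 mm from the axis.
- detergent: Bystander: white and orange detergent bottle with blue cap, 90 mm across, 204 mm tall, standing; origin at its underside.
- scoop: Bystander: yellow measuring cup, 68 mm across, 60 mm tall; origin at its underside.
- driver: Bystander: screwdriver lying on the table, 190 mm long along its x.
- seal: Bystander: red rubber sealing ring lying flat, 60 mm across, 6 mm thick.
There are look-alikes about, which are no part of the job. Of the things like the plug, leave any that is green; of the rest the larger one is meant.

How it is judged:
On the way:
1. the plug stands upright in the mouth, its lugs inside the bore (z of flange in the frame of mouth below 0.022 m and horizontal distance between flange and mouth below 0.004 m and angle between plug's own z axis and vertical below 0.08 rad), for 0.1 s.
At the end, for the whole second after the job is handed in: The plug is screwed home: flange within 1 mm of the rim's plane, centred on the mouth within 3 mm, upright within 2 degrees, at rest and released (z of flange in the frame of mouth between -0.002 and 0.001 m and horizontal distance between flange and mouth below 0.003 m and angle between plug's own z axis and vertical below 0.035 rad and linear speed of plug below 0.01 m/s and contact force between the fingers and plug below 0.1 N); the robot touches nothing.
It fails at once if the pump is wrenched more than 0.12 rad either way on its rubber mounts (value of joint pump above 0.12 rad or value of joint pump below -0.12 rad).
It fails at once if the plug is forced against the pump with more than 70 N (contact force between plug and stand above 70 N).
It fails at once if the detergent bottle, measuring cup, screwdriver or sealing ring is moved more than 20 mm (distance of any of detergent, scoop, driver, seal from where it was at the start of the episode above 0.02 m).
It also fails if it takes over 64 s, if anything falls off the work surface, if the arm or the gripper's body presses on something with over 40 N, if the wrist force passes 120 N, or if a joint passes its speed limit or range.

## Working session

There is one attempt and no reset: what is moved stays moved. The work goes in short steps, Python scripts to look and compute and a tool call to move; the robot and the scene stay as the last step left them, time stands still between calls to the robot, and variables do not carry over. Pictures are saved under pics/ and viewed, about 8 in all and at most 12, crops included, and the job is handed in when it is done.

Besides the shell and the picture viewer there is one more tool, called after "Request:" by a JSON object that holds its "api" and its "payload". step_arm: Moves the arm, as the interface text tells. Its arguments: {"type":"object","properties":{"commands":{"type":"array"},"force":{"type":"number"}},"required":["commands"]}

```bash
mkdir -p pics; ls
cat > h.py <<'E'
import numpy as np, cv2
from plant import telemetry, read_camera, camera_params, robot
def cam(n):
    p=camera_params(n); return np.array(p["mtx"]),cv2.Rodrigues(np.array(p["rvec"],float))[0],np.array(p["tvec"],float).ravel()
def ray(c,uv,z):
    K,R,t=c; d=R.T@np.linalg.solve(K,[uv[0],uv[1],1.]); o=-R.T@t
    return o+d*(z-o[2])/d[2]
def proj(c,X):
    K,R,t=c; p=K@(R@np.array(X,float)+t); return p[:2]/p[2]
def snap(n,f):
    c=cam(n); im=read_camera(n); cv2.imwrite(f,cv2.cvtColor(im,cv2.COLOR_RGB2BGR)); return c,im
E
python3 - <<'E'
from h import *
ims=[snap(n,f"pics/{n}0.png")[1] for n in("scene","side","wrist")]
cv2.imwrite("pics/all0.png",cv2.cvtColor(np.hstack(ims[:2]),cv2.COLOR_RGB2BGR)[:, :])
s=telemetry.read_state(); print(s)
for n in("scene","side","wrist"):
    K,R,t=cam(n); print(n,K[0,0],(-R.T@t).round(3),R[2].round(2))
E
```

```text
pics
{'t': 0.15, 'q': array([ 1.20461599e+00,  1.31007274e-01,  1.48902407e+00,  1.51495210e-06,
        1.52298368e+00, -8.53852690e-02]), 'dq': array([-1.68852358e-05, -2.41918775e-03, -3.99063564e-03, -1.25225851e-03,
        6.98695284e-04, -7.48140458e-04]), 'joint_torque': array([ 1.09079840e-03, -5.60473573e+01, -4.92336309e+01,  7.69164087e-02,
        3.05189495e-02, -1.15531438e-04]), 'tool_pos': array([0.16612885, 0.57621648, 0.3019194 ]), 'orientation': array([ 0.21932322,  1.5598557 , -0.22150622]), 'force': array([ 0.22262142, -0.62451369,  1.01534698]), 'wrist_torque': array([-0.04415746,  0.04254453, -0.02744745]), 'opening': 0.09296498314839434}
scene 395.3439953969242 [1.176 0.052 0.888] [-0.56 -0.07 -0.83]
side 374.59927927501224 [ 0.294 -0.608  0.81 ] [ 0.32  0.58 -0.75]
wrist 320.94461732182197 [0.092 0.597 0.384] [ 0.26 -0.08 -0.96]
```

View pics/scene0.png

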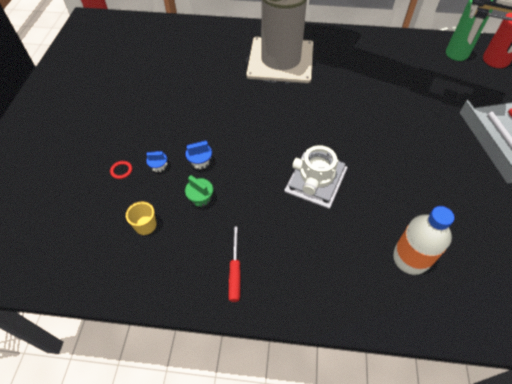

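View pics/side0.png

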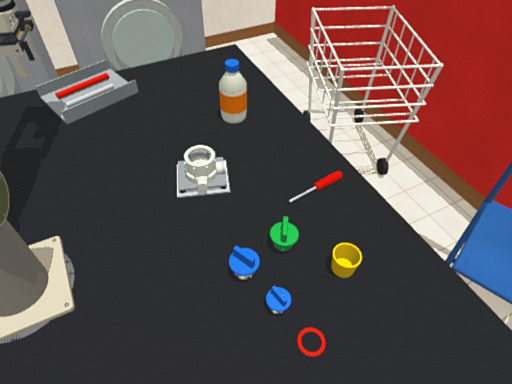

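Candidates: larger blue plug scene (199,154) / side (244,262); smaller blue one scene (157,160) / side (278,299); green one scene (200,190) / side (284,235). The larger blue is meant. Pump: scene (320,165), side (200,160). The bottle cap is also blue (442,216).

Run:
```python
from h import *
a=cv2.imread("pics/scene0.png");b=cv2.imread("pics/side0.png")
f=lambda im,x,y,w,h:cv2.resize(im[y:y+h,x:x+w],(400,300),interpolation=cv2.INTER_CUBIC)
cv2.imwrite("pics/crop0.png",np.vstack([np.hstack([f(a,145,130,80,60),f(a,280,140,80,60)]),np.hstack([f(b,210,235,80,60),f(b,165,140,80,60)])]))
for n,im in(("scene",a),("side",b)):
    c=cam(n); hsv=cv2.cvtColor(im,cv2.COLOR_BGR2HSV)
    m=cv2.inRange(hsv,(105,120,60),(130,255,255))
    k,l,st,ce=cv2.connectedComponentsWithStats(m)
    for i in range(1,k):
        if 60<st[i,4]<1500: print(n,st[i],ce[i].round(1),ray(c,ce[i],.052).round(4))
print(ray(cam("scene"),(320,155),.096),ray(cam("side"),(200,155),.096))
```

```text
scene [185 140  28  24 510] [198.2 151.7] [ 0.4901 -0.1897  0.052 ]
scene [146 150  22  18 317] [155.6 158.5] [ 0.5265 -0.3005  0.052 ]
scene [429 205  26  24 485] [441.3 216.8] [0.6296 0.4443 0.052 ]
side [224  58  16  15 185] [231.5  65. ] [0.8211 0.5978 0.052 ]
side [228 245  32  31 742] [243.5 260.5] [ 0.4853 -0.1964  0.052 ]
side [265 285  27  27 531] [278.1 298.5] [ 0.5109 -0.3143  0.052 ]
[0.50239249 0.13928313 0.096     ] [0.51335992 0.13479003 0.096     ]
```

View pics/crop0.png

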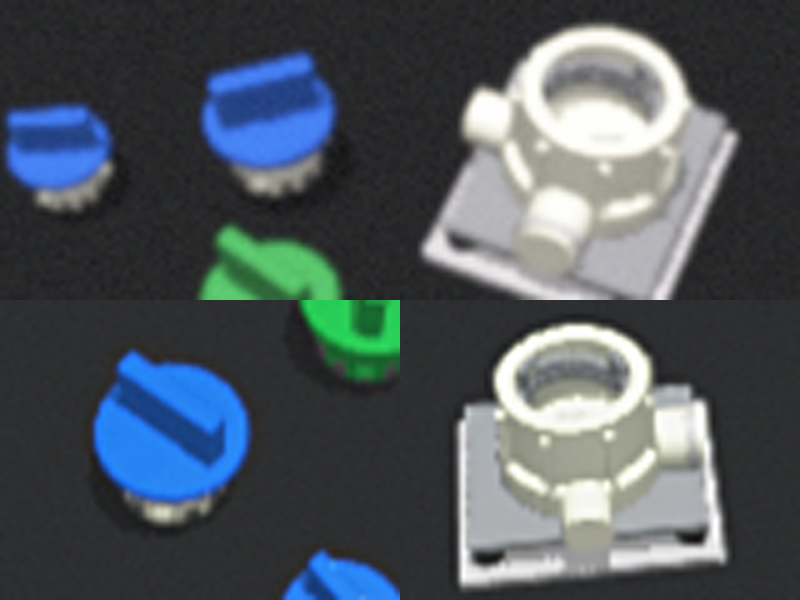

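```bash
cat >> h.py <<'E'
from scipy.spatial.transform import Rotation as Ro
def goto(pos,ydir=None,base=None):
    """print tool-frame shift (mm) and turn to reach TCP pos, tool x down, tool y along ydir (world angle, deg)"""
    s=telemetry.read_state(); R=Ro.from_rotvec(s["orientation"]).as_matrix()
    if base is not None: pass
    d=1000*R.T@(np.array(pos)-s["tool_pos"])
    if ydir is None: ydir=np.degrees(np.arctan2(R[1,1],R[0,1]))
    y=np.array([np.cos(np.radians(ydir)),np.sin(np.radians(ydir)),0]); x=np.array([0,0,-1.]); T=np.stack([x,y,np.cross(x,y)],1)
    print("xyz",d.round(1),"turn",Ro.from_matrix(R.T@T).as_rotvec().round(3),"ydir",ydir)
def st():
    s=telemetry.read_state(); R=Ro.from_rotvec(s["orientation"]).as_matrix()
    print("t %.2f"%s["t"],"tcp",s["tool_pos"].round(4),"ydir %.1f"%np.degrees(np.arctan2(R[1,1],R[0,1])),"tilt",R[:2,0].round(4),"F",s["force"].round(1),"M",s["wrist_torque"].round(3),"open %.1f"%(1e3*s["opening"]),"q",s["q"].round(2)); return s,R
E
python3 - <<'E'
from h import *
c=cam("scene"); p=ray(c,(186.6,145),.08);q=ray(c,(207,140.5),.08); print(p,q,np.degrees(np.arctan2(*(q-p)[1::-1])))
c=cam("side"); p=ray(c,(236,247),.08);q=ray(c,(253,260),.08); print(p,q,np.degrees(np.arctan2(*(q-p)[1::-1])))
st(); goto([.508,.137,.29]); K,R,t=cam("wrist"); print(R.round(2))
E
```

```text
[ 0.49323776 -0.21737927  0.08      ] [ 0.47125622 -0.16557717  0.08      ] 112.9932971042072
[ 0.47856838 -0.17195457  0.08      ] [ 0.49787698 -0.21999609  0.08      ] -68.10407829831692
t 0.15 tcp [0.1661 0.5762 0.3019] ydir 73.9 tilt [-0.0005 -0.0013] F [ 0.2 -0.6  1. ] M [-0.044  0.043 -0.027] open 93.0 q [ 1.2   0.13  1.49  0.    1.52 -0.09]
xyz [  12.3 -327.3  450.2] turn [-0.    -0.     0.001] ydir 73.91162836769725
[[ 0.28  0.96 -0.  ]
 [ 0.92 -0.27  0.28]
 [ 0.26 -0.08 -0.96]]
```

Request:
{"api": "step_arm", "payload": {"commands": [{"xyz": [12,-327,450],"turn": [0,0,0],"grip": 93},{"xyz": [12,-327,450],"turn": [0,0,0],"grip": 93},{"xyz": [12,-327,450],"turn": [0,0,0],"grip": 93},{"xyz": [12,-327,450],"turn": [0,0,0],"grip": 93},{"xyz": [12,-327,450],"turn": [0,0,0],"grip": 93},{"xyz": [12,-327,450],"turn": [0,0,0],"grip": 93},{"xyz": [12,-327,450],"turn": [0,0,0],"grip": 93},{"xyz": [12,-327,450],"turn": [0,0,0],"grip": 93},{"xyz": [12,-327,450],"turn": [0,0,0],"grip": 93},{"xyz": [12,-327,450],"turn": [0,0,0],"grip": 93},{"xyz": [12,-327,450],"turn": [0,0,0],"grip": 93},{"xyz": [12,-327,450],"turn": [0,0,0],"grip": 93}]}}

```text
t: 1.65
tool_pos: [0.5074, 0.1387, 0.2906]
orientation: [0.219, 1.56, -0.219]
force: [-0.2, -0.4, 0.4]
opening: 0.0928
```

Run:
```python
from h import *
st(); c,im=snap("wrist","pics/w1.png"); np.savez("w1.npz",K=c[0],R=c[1],t=c[2])
print(proj(c,[.508,.137,.096])); goto([.487,-.195,.28],22)
```

```text
t 1.65 tcp [0.5074 0.1387 0.2906] ydir 74.0 tilt [-0.0003  0.0002] F [-0.2 -0.4  0.4] M [ 0.038 -0.024  0.042] open 92.8 q [ 0.17 -0.06  1.71  0.    1.5  -1.12]
[252.91709167 191.0742256 ]
xyz [  10.7 -326.5   72.3] turn [ 0.908 -0.    -0.   ] ydir 22
```

View pics/w1.png

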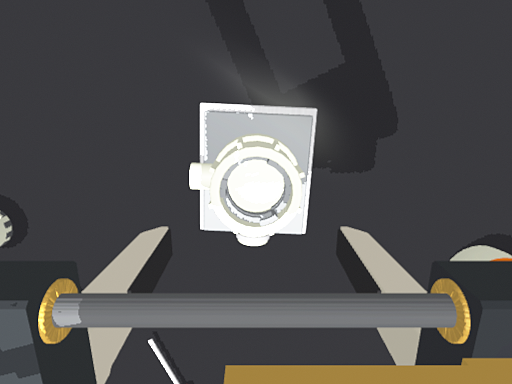

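The mouth shows at about (256,187) in the wrist image, upright. Now above the plug.

Request:
{"api": "step_arm", "payload": {"commands": [{"xyz": [10,-326,72],"turn": [0.908,0,0],"grip": 93},{"xyz": [10,-326,72],"turn": [0.908,0,0],"grip": 93},{"xyz": [10,-326,72],"turn": [0.908,0,0],"grip": 93},{"xyz": [10,-326,72],"turn": [0.908,0,0],"grip": 93},{"xyz": [10,-326,72],"turn": [0.908,0,0],"grip": 93},{"xyz": [10,-326,72],"turn": [0.908,0,0],"grip": 93},{"xyz": [10,-326,72],"turn": [0.908,0,0],"grip": 93},{"xyz": [10,-326,72],"turn": [0.908,0,0],"grip": 93}]}}

```text
t: 2.7
tool_pos: [0.4871, -0.1942, 0.2808]
orientation: [0.923, 1.367, -0.922]
force: [-0.3, 0.1, -0.1]
opening: 0.0929
```

Run:
```python
from h import *
st(); c,im=snap("wrist","pics/w2.png"); np.savez("w2.npz",K=c[0],R=c[1],t=c[2])
a=cv2.imread("pics/w1.png")[120:250,190:320]; b=cv2.imread("pics/w2.png"); p=proj(c,[.487,-.195,.08]).astype(int); print(p)
x,y=p-65; print("crop",x,y)
cv2.imwrite("pics/c2.png",np.hstack([cv2.resize(a,(400,400),interpolation=cv2.INTER_CUBIC),cv2.resize(b[max(y,0):y+130,x:x+130],(400,400),interpolation=cv2.INTER_CUBIC)]))
```

```text
t 2.70 tcp [ 0.4871 -0.1942  0.2808] ydir 22.0 tilt [0.0001 0.0005] F [-0.3  0.1 -0.1] M [-0.043  0.012 -0.016] open 92.9 q [-0.48 -0.06  1.73  0.    1.48 -0.86]
[254 188]
crop 189 123
```

View pics/c2.png

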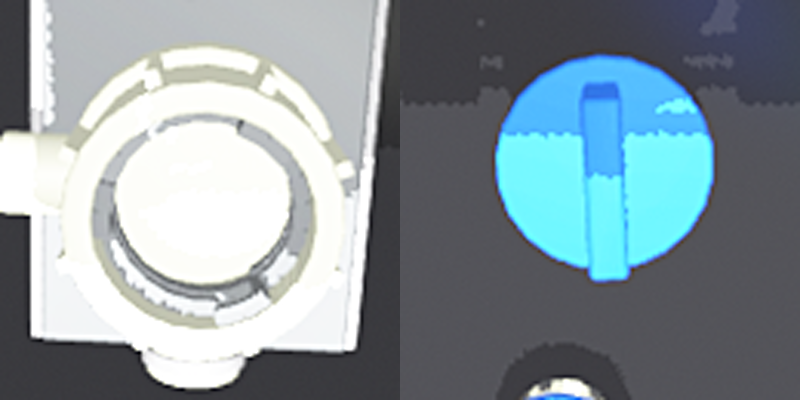

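Run:
```python
from h import *
L=lambda f:[np.load(f)[k] for k in "KRt"]
c1,c2=L("w1.npz"),L("w2.npz")
print("mouth",ray(c1,(255.97,189.9),.096))
for a in((62,215),(343,215),(203,80),(203,350)): print(ray(c1,(190+a[0]*.325,120+a[1]*.325),.096))
f=lambda a:(189+a[0]*.325,123+a[1]*.325)
print("flange",ray(c2,f((205,161.5)),.047))
im=cv2.imread("pics/w2.png");m=cv2.inRange(cv2.cvtColor(im,cv2.COLOR_BGR2HSV),(85,100,60),(130,255,255))
k,l,s,ce=cv2.connectedComponentsWithStats(m); i=[j for j in range(1,k) if abs(ce[j]-[255,178]).max()<10][0]; print(s[i])
ct=max(cv2.findContours((l==i).astype(np.uint8),0,2)[0],key=len).reshape(-1,2)
W=np.array([ray(c2,p,.047)[:2] for p in ct]); W=W[ct[:,1]<200]
A=np.c_[2*W,np.ones(len(W))]; sol=np.linalg.lstsq(A,(W**2).sum(1),rcond=None)[0]; print("circle",sol[:2],np.sqrt(sol[2]+sol[:2]@sol[:2]))
p,q=ray(c2,f((201,90)),.08),ray(c2,f((209,270)),.08);print(p,q,(p+q)/2,np.degrees(np.arctan2(*(q-p)[1::-1])))
goto([.487,-.195,.0])
```

```text
mouth [0.5077038  0.13992591 0.096     ]
[0.49638361 0.10054983 0.096     ]
[0.51890417 0.17905272 0.096     ]
[0.46997287 0.15067076 0.096     ]
[0.54846307 0.12832834 0.096     ]
flange [ 0.48670238 -0.19070375  0.047     ]
[ 220  140   71   75 4011]
circle [ 0.48654065 -0.19164056] 0.03571182905186824
[ 0.47466313 -0.16460922  0.08      ] [ 0.49741256 -0.21444541  0.08      ] [ 0.48603784 -0.18952731  0.08      ] -65.46405960317654
xyz [280.8  -0.6   0.9] turn [ 0. -0. -0.] ydir 22.003146429848613
```

Larger blue plug confirmed (flange radius fitted at 35.7 mm); its centre is (0.4865,-0.191). Mouth is at (0.508,0.140).

Request:
{"api": "step_arm", "payload": {"commands": [{"xyz": [40,0.6,-3],"turn": [-0.04,0,0],"grip": 50},{"xyz": [80,0.6,-3],"turn": [-0.04,0,0],"grip": 50},{"xyz": [110,0.6,-3],"turn": [-0.04,0,0],"grip": 50},{"xyz": [130,0.6,-3],"turn": [-0.04,0,0],"grip": 50},{"xyz": [140,0.6,-3],"turn": [-0.04,0,0],"grip": 50},{"xyz": [145,0.6,-3],"turn": [-0.04,0,0],"grip": 50},{"xyz": [145,0.6,-3],"turn": [-0.04,0,0],"grip": 50},{"xyz": [145,0.6,-3],"turn": [-0.04,0,0],"grip": 50}]}}

```text
t: 3.75
tool_pos: [0.4869, -0.1928, 0.1367]
orientation: [0.893, 1.378, -0.893]
force: [-0.7, 0.1, -0.4]
opening: 0.05
```

Request:
{"api": "step_arm", "payload": {"commands": [{"xyz": [0,0,0],"turn": [0,0,0],"grip": 6},{"xyz": [0,0,0],"turn": [0,0,0],"grip": 6},{"xyz": [0,0,0],"turn": [0,0,0],"grip": 6},{"xyz": [0,0,0],"turn": [0,0,0],"grip": 6},{"xyz": [0,0,0],"turn": [0,0,0],"grip": 6},{"xyz": [0,0,0],"turn": [0,0,0],"grip": 6}], "force": 25}}

```text
t: 4.5
tool_pos: [0.4861, -0.1925, 0.1355]
orientation: [0.893, 1.38, -0.893]
force: [1.0, 0.8, -1.2]
opening: 0.0119
```

Run:
```python
from h import *
st(); goto([.508,.140,.235],24.5)
```

```text
t 4.50 tcp [ 0.4861 -0.1925  0.1355] ydir 24.2 tilt [-0.0005  0.0002] F [ 1.   0.8 -1.2] M [-0.023  0.059 -0.035] open 11.9 q [-0.48  0.07  1.87 -0.    1.2  -0.9 ]
xyz [ -99.5  156.1 -294.4] turn [-0.006 -0.     0.   ] ydir 24.5
```

Request:
{"api": "step_arm", "payload": {"commands": [{"xyz": [-40,0,0],"turn": [0,0,0],"grip": 6},{"xyz": [-90,0,0],"turn": [0,0,0],"grip": 6},{"xyz": [-134,0,0],"turn": [0,0,0],"grip": 6},{"xyz": [-134,20,-38],"turn": [0,0,0],"grip": 6},{"xyz": [-134,45,-85],"turn": [0,0,0],"grip": 6},{"xyz": [-134,70,-132],"turn": [0,0,0],"grip": 6},{"xyz": [-134,95,-179],"turn": [0,0,0],"grip": 6},{"xyz": [-134,120,-226],"turn": [0,0,0],"grip": 6},{"xyz": [-134,140,-264],"turn": [0,0,0],"grip": 6},{"xyz": [-134,156,-293],"turn": [0,0,0],"grip": 6},{"xyz": [-134,156,-293],"turn": [0,0,0],"grip": 6},{"xyz": [-134,156,-293],"turn": [0,0,0],"grip": 6}]}}

```text
t: 6.0
tool_pos: [0.5084, 0.1383, 0.2694]
orientation: [0.892, 1.38, -0.893]
force: [-0.4, -0.1, -1.1]
opening: 0.0116
```

Run:
```python
from h import *
st(); c,im=snap("wrist","pics/w3.png"); np.savez("w3.npz",K=c[0],R=c[1],t=c[2])
c2,im2=snap("scene","pics/s3.png"); c3,im3=snap("side","pics/d3.png")
b=lambda i:cv2.cvtColor(i,cv2.COLOR_RGB2BGR)
f=lambda i,c,w:(lambda p:(print(p-w//2),cv2.resize(b(i)[max(0,p[1]-w//2):p[1]+w//2,p[0]-w//2:p[0]+w//2],(400,400),interpolation=cv2.INTER_CUBIC))[1])(proj(c,[.508,.14,.13]).astype(int))
cv2.imwrite("pics/c3.png",np.hstack([f(im2,c2,100),f(im3,c3,100)]))
```

```text
t 6.00 tcp [0.5084 0.1383 0.2694] ydir 24.2 tilt [-0.0006 -0.0006] F [-0.4 -0.1 -1.1] M [-0.133  0.032  0.049] open 11.6 q [ 0.17 -0.05  1.73 -0.    1.46 -0.25]
[271  98]
[146  95]
```

View pics/c3.png

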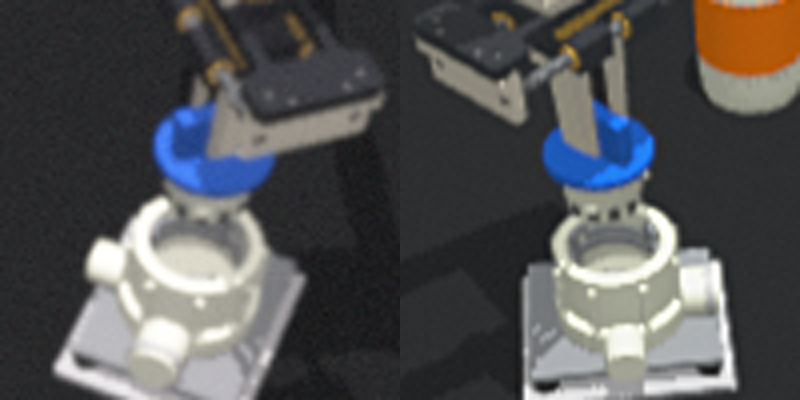

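View pics/w3.png

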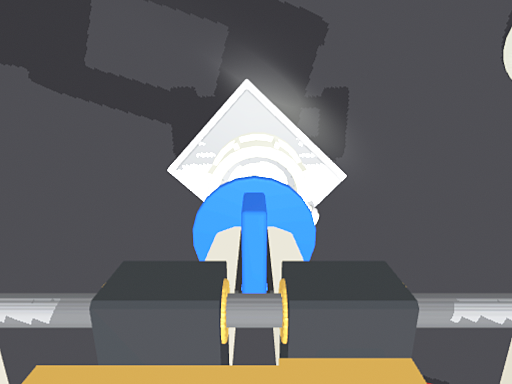

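Run:
```python
from h import *
L=lambda f:[np.load(f)[k] for k in "KRt"]
def fit(W,r=None):
    A=np.c_[2*W,np.ones(len(W))]; s=np.linalg.lstsq(A,(W**2).sum(1),rcond=None)[0]; print("circle",s[:2].round(4),np.sqrt(s[2]+s[:2]@s[:2]).round(4),len(W))
def mask(f,box):
    im=cv2.imread(f); m=cv2.inRange(cv2.cvtColor(im,cv2.COLOR_BGR2HSV),(85,100,60),(130,255,255)); z=np.zeros_like(m); x0,y0,x1,y1=box; z[y0:y1,x0:x1]=m[y0:y1,x0:x1]
    return max(cv2.findContours(z,0,2)[0],key=len).reshape(-1,2)
c=L("w3.npz"); ct=mask("pics/w3.png",(180,160,330,300)); ct=ct[ct[:,1]<240]
fit(np.array([ray(c,p,.181)[:2] for p in ct]))
for n,f,b in(("scene","pics/s3.png",(300,115,345,155)),("side","pics/d3.png",(175,115,215,150))):
    c=cam(n); ct=mask(f,b); print(n,ct.min(0),ct.max(0))
    W=np.array([ray(c,p,.173)[:2] for p in ct[ct[:,1]>np.median(ct[:,1])+1]]); fit(W)
```

```text
circle [0.5007 0.1504] 0.0256 129
scene [309 123] [339 146]
circle [0.501 0.139] 0.0393 14
side [181 120] [209 142]
circle [0.5084 0.1388] 0.0353 19
```

Run:
```python
from h import *
from scipy.optimize import least_squares as ls
L=lambda f:[np.load(f)[k] for k in "KRt"]
c=L("w3.npz")
im=cv2.imread("pics/w3.png"); m=cv2.inRange(cv2.cvtColor(im,cv2.COLOR_BGR2HSV),(85,100,60),(130,255,255)); m[:160]=0;m[300:]=0
P=np.array([(g(xs),y) for y in range(185,224,2) for xs in [np.where(m[y])[0]] for g in(lambda v:v.min()-.5,lambda v:v.max()+.5)])
print(P[::8])
W=np.array([ray(c,p,.181)[:2] for p in P])
for loss in("linear","soft_l1"): r=ls(lambda v:np.hypot(*(W-v).T)-.036,[.508,.138],loss=loss,f_scale=5e-4); print(r.x,(r.fun*1e3).round(1)[::6])
```

```text
[[219.5 185. ]
 [210.5 193. ]
 [204.5 201. ]
 [197.5 209. ]
 [194.5 217. ]]
[0.50728313 0.13779589] [ 0.7  0.1 -0.1 -0.1  0.  -0.4 -0.4]
[0.50729522 0.13779181] [ 0.7  0.2 -0.1 -0.   0.1 -0.4 -0.4]
```

Request:
{"api": "step_arm", "payload": {"commands": [{"xyz": [15,0.5,-1.2],"turn": [0,0,0],"grip": 6},{"xyz": [30,0.5,-1.2],"turn": [0,0,0],"grip": 6},{"xyz": [40,0.5,-1.2],"turn": [0,0,0],"grip": 6},{"xyz": [46,0.5,-1.2],"turn": [0,0,0],"grip": 6},{"xyz": [49,0.5,-1.2],"turn": [0,0,0],"grip": 6},{"xyz": [51,0.5,-1.2],"turn": [0,0,0],"grip": 6},{"xyz": [51,0.5,-1.2],"turn": [0,0,0],"grip": 6},{"xyz": [51,0.5,-1.2],"turn": [0,0,0],"grip": 6}]}}

```text
t: 7.15
tool_pos: [0.509, 0.1398, 0.2191]
orientation: [0.893, 1.379, -0.892]
force: [3.4, -2.7, -1.6]
opening: 0.0118
```

```bash
python3 -c "
from h import *
st()"
```

```text
t 7.15 tcp [0.509  0.1398 0.2191] ydir 24.2 tilt [ 0.0013 -0.0002] F [ 3.4 -2.7 -1.6] M [-0.739 -0.942 -0.045] open 11.8 q [ 0.17 -0.01  1.79 -0.    1.36 -0.25]
```

Request:
{"api": "step_arm", "payload": {"commands": [{"xyz": [0,0.5,0.9],"turn": [0,0,0],"grip": 6},{"xyz": [0,0.5,0.9],"turn": [0,0,0],"grip": 6},{"xyz": [0,0.5,0.9],"turn": [0,0,0],"grip": 6}]}}

```text
t: 7.52
tool_pos: [0.5093, 0.1394, 0.2188]
orientation: [0.893, 1.38, -0.893]
force: [2.1, -0.5, -0.7]
opening: 0.0119
```

```bash
python3 -c "
from h import *
st()"
```

```text
t 7.53 tcp [0.5093 0.1394 0.2188] ydir 24.2 tilt [-0.0002  0.0002] F [ 2.1 -0.5 -0.7] M [-0.222 -0.388 -0.065] open 11.9 q [ 0.17 -0.01  1.79  0.    1.36 -0.25]
```

Request:
{"api": "step_arm", "payload": {"commands": [{"xyz": [0,0.6,0.6],"turn": [0,0,0],"grip": 6},{"xyz": [2,0.6,0.6],"turn": [0,0,0],"grip": 6},{"xyz": [4,0.6,0.6],"turn": [0,0,0],"grip": 6},{"xyz": [5,0.6,0.6],"turn": [0,0,0],"grip": 6},{"xyz": [6,0.6,0.6],"turn": [0,0,0],"grip": 6},{"xyz": [6.5,0.6,0.6],"turn": [0,0,0],"grip": 6},{"xyz": [6.5,0.6,0.6],"turn": [0,0,0],"grip": 6}]}}

```text
t: 8.4
tool_pos: [0.5102, 0.1391, 0.2128]
orientation: [0.893, 1.38, -0.893]
force: [-2.4, 0.3, 4.9]
opening: 0.0121
```

```bash
python3 -c "
from h import *
st()"
```

```text
t 8.40 tcp [0.5102 0.1391 0.2128] ydir 24.2 tilt [0.0003 0.0001] F [-2.4  0.3  4.9] M [-0.132  0.699  0.023] open 12.1 q [ 0.17 -0.    1.79  0.    1.35 -0.25]
```

Contact at TCP z ≈ 0.213, i.e. flange about 20.5 mm up: lugs on the tabs. Turn anticlockwise with light contact.

Request:
{"api": "step_arm", "payload": {"commands": [{"xyz": [0,-0.3,-0.2],"turn": [-0.1,0,0],"grip": 6},{"xyz": [0,-0.2,-0.2],"turn": [-0.2,0,0],"grip": 6},{"xyz": [0,-0.1,-0.2],"turn": [-0.3,0,0],"grip": 6},{"xyz": [0,0.1,-0.3],"turn": [-0.4,0,0],"grip": 6},{"xyz": [0,0.1,-0.3],"turn": [-0.4,0,0],"grip": 6}]}}

```text
t: 9.02
tool_pos: [0.5108, 0.1395, 0.2131]
orientation: [0.587, 1.488, -0.585]
force: [0.4, 1.6, 5.4]
opening: 0.0116
```

```bash
python3 -c "
from h import *
st()"
```

```text
t 9.03 tcp [0.5108 0.1395 0.2131] ydir 47.1 tilt [0.002  0.0005] F [0.4 1.6 5.4] M [ 0.07   0.057 -0.014] open 11.6 q [ 0.17 -0.    1.79  0.    1.35 -0.65]
```

Request:
{"api": "step_arm", "payload": {"commands": [{"xyz": [0,0,0],"turn": [-0.1,0,0],"grip": 6},{"xyz": [0,0,0],"turn": [-0.2,0,0],"grip": 6},{"xyz": [0,0.1,0],"turn": [-0.3,0,0],"grip": 6},{"xyz": [0,0.2,0],"turn": [-0.4,0,0],"grip": 6},{"xyz": [0,0.2,0],"turn": [-0.4,0,0],"grip": 6}]}}

```text
t: 9.65
tool_pos: [0.51, 0.1394, 0.2116]
orientation: [0.275, 1.554, -0.276]
force: [-0.5, 0.2, -1.5]
opening: 0.0116
```

```bash
python3 -c "
from h import *
st()"
```

```text
t 9.65 tcp [0.51   0.1394 0.2116] ydir 69.9 tilt [-0.0008 -0.0002] F [-0.5  0.2 -1.5] M [ 0.003  0.019 -0.026] open 11.6 q [ 0.17  0.    1.79 -0.    1.35 -1.05]
```

Request:
{"api": "step_arm", "payload": {"commands": [{"xyz": [3,0,0],"turn": [0,0,0],"grip": 6},{"xyz": [6,0,0],"turn": [0,0,0],"grip": 6},{"xyz": [9,0,0],"turn": [0,0,0],"grip": 6},{"xyz": [10,0,0],"turn": [0,0,0],"grip": 6},{"xyz": [10.5,0,0],"turn": [0,0,0],"grip": 6},{"xyz": [10.5,0,0],"turn": [0,0,0],"grip": 6}]}}

```text
t: 10.4
tool_pos: [0.5103, 0.1395, 0.2018]
orientation: [0.274, 1.553, -0.274]
force: [1.6, -0.3, -1.4]
opening: 0.0117
```

```bash
python3 -c "
from h import *
st()"
```

```text
t 10.40 tcp [0.5103 0.1395 0.2018] ydir 70.0 tilt [0.0001 0.    ] F [ 1.6 -0.3 -1.4] M [ 0.008 -0.048  0.002] open 11.7 q [ 0.17  0.01  1.8  -0.    1.33 -1.05]
```

Request:
{"api": "step_arm", "payload": {"commands": [{"xyz": [0.5,0,0],"turn": [0,0,0],"grip": 6},{"xyz": [1,0,0],"turn": [0,0,0],"grip": 6},{"xyz": [1.4,0,0],"turn": [0,0,0],"grip": 6},{"xyz": [1.4,0,0],"turn": [0,0,0],"grip": 6}]}}

```text
t: 10.9
tool_pos: [0.5103, 0.1395, 0.2005]
orientation: [0.274, 1.553, -0.274]
force: [-0.8, 0.1, -0.3]
opening: 0.0117
```

```bash
python3 -c "
from h import *
st()"
```

```text
t 10.90 tcp [0.5103 0.1395 0.2005] ydir 70.0 tilt [0.0002 0.    ] F [-0.8  0.1 -0.3] M [-0.015  0.108  0.002] open 11.7 q [ 0.17  0.01  1.8  -0.    1.33 -1.05]
```

Request:
{"api": "step_arm", "payload": {"commands": [{"xyz": [0.4,0,0],"turn": [0,0,0],"grip": 6},{"xyz": [0.8,0,0],"turn": [0,0,0],"grip": 6},{"xyz": [1.2,0,0],"turn": [0,0,0],"grip": 6},{"xyz": [1.2,0,0],"turn": [0,0,0],"grip": 6}]}}

```text
t: 11.4
tool_pos: [0.5105, 0.1395, 0.2003]
orientation: [0.274, 1.553, -0.274]
force: [-4.5, -0.9, 9.2]
opening: 0.0117
```

```bash
python3 -c "
from h import *
st()"
```

```text
t 11.40 tcp [0.5105 0.1395 0.2003] ydir 70.0 tilt [ 0.0006 -0.    ] F [-4.5 -0.9  9.2] M [-0.267  0.861  0.023] open 11.7 q [ 0.17  0.01  1.8  -0.    1.33 -1.05]
```

Contact on the thread at about flange 7.8 mm. Continue anticlockwise, lifting 0.06 mm/deg.

Request:
{"api": "step_arm", "payload": {"commands": [{"xyz": [-0.4,-0.2,-0.5],"turn": [-0.1,0,0],"grip": 6},{"xyz": [-0.8,-0.1,-0.5],"turn": [-0.2,0,0],"grip": 6},{"xyz": [-1.1,0,-0.5],"turn": [-0.3,0,0],"grip": 6},{"xyz": [-1.5,0,-0.5],"turn": [-0.4,0,0],"grip": 6},{"xyz": [-1.5,0,-0.5],"turn": [-0.4,0,0],"grip": 6}]}}

```text
t: 12.02
tool_pos: [0.5107, 0.1397, 0.2017]
orientation: [-0.039, 1.568, 0.04]
force: [0.1, 0.7, 5.0]
opening: 0.012
```

```bash
python3 -c "
from h import *
st()"
```

```text
t 12.03 tcp [0.5107 0.1397 0.2017] ydir 92.9 tilt [0.0025 0.0003] F [0.1 0.7 5. ] M [-0.085 -0.144  0.003] open 12.0 q [ 0.17  0.01  1.8  -0.    1.33 -1.45]
```

Request:
{"api": "step_arm", "payload": {"commands": [{"xyz": [-0.3,0,0],"turn": [-0.1,0,0],"grip": 6},{"xyz": [-0.7,0,0],"turn": [-0.2,0,0],"grip": 6},{"xyz": [-1.0,0,0],"turn": [-0.3,0,0],"grip": 6},{"xyz": [-1.3,0,0],"turn": [-0.4,0,0],"grip": 6},{"xyz": [-1.3,0,0],"turn": [-0.4,0,0],"grip": 6}]}}

```text
t: 12.65
tool_pos: [0.5107, 0.1397, 0.2031]
orientation: [-0.353, 1.539, 0.353]
force: [1.2, -0.6, 6.2]
opening: 0.0115
```

```bash
python3 -c "
from h import *
st()"
```

```text
t 12.65 tcp [0.5107 0.1397 0.2031] ydir 115.8 tilt [0.0026 0.0004] F [ 1.2 -0.6  6.2] M [-0.056 -0.168 -0.105] open 11.5 q [ 0.17  0.01  1.8  -0.    1.33 -1.85]
```

Request:
{"api": "step_arm", "payload": {"commands": [{"xyz": [-0.3,0,0],"turn": [-0.08,0,0],"grip": 6},{"xyz": [-0.6,0,0],"turn": [-0.16,0,0],"grip": 6},{"xyz": [-0.7,0,0],"turn": [-0.2,0,0],"grip": 6},{"xyz": [-0.7,0,0],"turn": [-0.2,0,0],"grip": 6}]}}

```text
t: 13.15
tool_pos: [0.5107, 0.1398, 0.2038]
orientation: [-0.508, 1.508, 0.508]
force: [1.3, 0.2, 5.6]
opening: 0.0121
```

```bash
python3 -c "
from h import *
st()"
```

```text
t 13.15 tcp [0.5107 0.1398 0.2038] ydir 127.2 tilt [0.0026 0.0004] F [1.3 0.2 5.6] M [ 0.042 -0.171 -0.136] open 12.1 q [ 0.17  0.01  1.8  -0.    1.33 -2.05]
```

Request:
{"api": "step_arm", "payload": {"commands": [{"xyz": [-0.3,0,0],"turn": [-0.08,0,0],"grip": 6},{"xyz": [-0.6,0,0],"turn": [-0.16,0,0],"grip": 6},{"xyz": [-0.7,0,0],"turn": [-0.2,0,0],"grip": 6},{"xyz": [-0.7,0,0],"turn": [-0.2,0,0],"grip": 6}]}}

```text
t: 13.65
tool_pos: [0.5107, 0.1398, 0.2044]
orientation: [-0.663, 1.465, 0.662]
force: [1.6, 1.3, 5.2]
opening: 0.0118
```

```bash
python3 -c "
from h import *
st()"
```

```text
t 13.65 tcp [0.5107 0.1398 0.2044] ydir 138.6 tilt [0.0025 0.0005] F [1.6 1.3 5.2] M [ 0.04  -0.172 -0.123] open 11.8 q [ 0.17  0.01  1.8   0.    1.33 -2.25]
```

Request:
{"api": "step_arm", "payload": {"commands": [{"xyz": [-0.3,0,0],"turn": [-0.07,0,0],"grip": 6},{"xyz": [-0.5,0,0],"turn": [-0.14,0,0],"grip": 6},{"xyz": [-0.5,0,0],"turn": [-0.14,0,0],"grip": 6}]}}

```text
t: 14.02
tool_pos: [0.5106, 0.1398, 0.2048]
orientation: [-0.771, 1.428, 0.77]
force: [0.5, 0.1, 6.3]
opening: 0.0116
```

```bash
python3 -c "
from h import *
st()"
```

```text
t 14.03 tcp [0.5106 0.1398 0.2048] ydir 146.7 tilt [0.0022 0.0006] F [0.5 0.1 6.3] M [ 0.184 -0.114 -0.125] open 11.6 q [ 0.17  0.01  1.8   0.    1.33 -2.39]
```

Request:
{"api": "step_arm", "payload": {"commands": [{"xyz": [-0.2,0,0],"turn": [-0.07,0,0],"grip": 6},{"xyz": [-0.4,0,0],"turn": [-0.13,0,0],"grip": 6},{"xyz": [-0.4,0,0],"turn": [-0.13,0,0],"grip": 6}]}}

```text
t: 14.4
tool_pos: [0.5097, 0.1396, 0.2039]
orientation: [-0.87, 1.39, 0.87]
force: [2.3, -0.6, -0.5]
opening: 0.0115
```

```bash
python3 -c "
from h import *
st()"
```

```text
t 14.40 tcp [0.5097 0.1396 0.2039] ydir 154.1 tilt [-0.0003 -0.0001] F [ 2.3 -0.6 -0.5] M [ 0.122 -0.198  0.023] open 11.5 q [ 0.17  0.01  1.8  -0.    1.33 -2.52]
```

Force fell to zero: the lugs have dropped off the thread's end. Now press down lightly.

Request:
{"api": "step_arm", "payload": {"commands": [{"xyz": [2,-0.3,0.1],"turn": [0,0,0],"grip": 6},{"xyz": [4,-0.3,0.1],"turn": [0,0,0],"grip": 6},{"xyz": [5.5,-0.3,0.1],"turn": [0,0,0],"grip": 6},{"xyz": [6.5,-0.3,0.1],"turn": [0,0,0],"grip": 6},{"xyz": [6.5,-0.3,0.1],"turn": [0,0,0],"grip": 6}]}}

```text
t: 15.02
tool_pos: [0.5099, 0.1396, 0.1975]
orientation: [-0.872, 1.39, 0.872]
force: [0.1, -0.4, -1.2]
opening: 0.012
```

```bash
python3 -c "
from h import *
st()"
```

```text
t 15.03 tcp [0.5099 0.1396 0.1975] ydir 154.2 tilt [-0.0005 -0.    ] F [ 0.1 -0.4 -1.2] M [ 0.065  0.036 -0.034] open 12.0 q [ 0.17  0.01  1.81  0.    1.32 -2.52]
```

Request:
{"api": "step_arm", "payload": {"commands": [{"xyz": [0.4,0,0],"turn": [0,0,0],"grip": 6},{"xyz": [0.8,0,0],"turn": [0,0,0],"grip": 6},{"xyz": [1.2,0,0],"turn": [0,0,0],"grip": 6},{"xyz": [1.2,0,0],"turn": [0,0,0],"grip": 6}]}}

```text
t: 15.52
tool_pos: [0.5102, 0.1396, 0.1968]
orientation: [-0.872, 1.389, 0.872]
force: [-1.2, -0.4, 0.6]
opening: 0.012
```

```bash
python3 -c "
from h import *
st()"
```

```text
t 15.53 tcp [0.5102 0.1396 0.1968] ydir 154.2 tilt [0.0001 0.0001] F [-1.2 -0.4  0.6] M [0.101 0.345 0.062] open 12.0 q [ 0.17  0.02  1.81  0.    1.32 -2.52]
```

Contact at TCP z 0.1968, flange ≈ 4.3 mm: in the start. Screw clockwise.

Request:
{"api": "step_arm", "payload": {"commands": [{"xyz": [0.3,0,0],"turn": [0.05,0,0],"grip": 6},{"xyz": [0.5,0,0],"turn": [0.1,0,0],"grip": 6},{"xyz": [0.8,0,0],"turn": [0.18,0,0],"grip": 6},{"xyz": [1.0,0,0],"turn": [0.25,0,0],"grip": 6},{"xyz": [1.0,0,0],"turn": [0.25,0,0],"grip": 6}]}}

```text
t: 16.15
tool_pos: [0.5103, 0.1397, 0.1959]
orientation: [-0.681, 1.461, 0.68]
force: [0.5, 0.2, 1.2]
opening: 0.0119
```

```bash
python3 -c "
from h import *
st()"
```

```text
t 16.15 tcp [0.5103 0.1397 0.1959] ydir 139.9 tilt [0.0006 0.0002] F [0.5 0.2 1.2] M [ 0.187  0.106 -0.014] open 11.9 q [ 0.17  0.02  1.81  0.    1.32 -2.27]
```

Descending along the thread without torque. Continue.

Request:
{"api": "step_arm", "payload": {"commands": [{"xyz": [0.4,0,0],"turn": [0.1,0,0],"grip": 6},{"xyz": [0.7,0,0],"turn": [0.2,0,0],"grip": 6},{"xyz": [1.1,0,0],"turn": [0.3,0,0],"grip": 6},{"xyz": [1.4,0,0],"turn": [0.4,0,0],"grip": 6},{"xyz": [1.4,0,0],"turn": [0.4,0,0],"grip": 6}]}}

```text
t: 16.77
tool_pos: [0.5103, 0.1397, 0.1945]
orientation: [-0.371, 1.538, 0.371]
force: [-0.9, 0.8, 2.6]
opening: 0.0118
```

```bash
python3 -c "
from h import *
st()"
```

```text
t 16.77 tcp [0.5103 0.1397 0.1945] ydir 117.1 tilt [0.0006 0.0002] F [-0.9  0.8  2.6] M [0.201 0.213 0.012] open 11.8 q [ 0.17  0.02  1.81  0.    1.31 -1.87]
```

Request:
{"api": "step_arm", "payload": {"commands": [{"xyz": [0.4,0,0],"turn": [0.1,0,0],"grip": 6},{"xyz": [0.7,0,0],"turn": [0.2,0,0],"grip": 6},{"xyz": [1.0,0,0],"turn": [0.3,0,0],"grip": 6},{"xyz": [1.3,0,0],"turn": [0.4,0,0],"grip": 6},{"xyz": [1.3,0,0],"turn": [0.4,0,0],"grip": 6}]}}

```text
t: 17.4
tool_pos: [0.5103, 0.1397, 0.1931]
orientation: [-0.058, 1.569, 0.059]
force: [-0.6, 0.4, 3.3]
opening: 0.012
```

```bash
python3 -c "
from h import *
st()"
```

```text
t 17.40 tcp [0.5103 0.1397 0.1931] ydir 94.3 tilt [0.0005 0.0003] F [-0.6  0.4  3.3] M [0.192 0.181 0.007] open 12.0 q [ 0.17  0.02  1.81  0.    1.31 -1.48]
```

Request:
{"api": "step_arm", "payload": {"commands": [{"xyz": [0.3,0,0],"turn": [0.07,0,0],"grip": 6},{"xyz": [0.5,0,0],"turn": [0.14,0,0],"grip": 6},{"xyz": [0.7,0,0],"turn": [0.2,0,0],"grip": 6},{"xyz": [0.7,0,0],"turn": [0.2,0,0],"grip": 6}]}}

```text
t: 17.9
tool_pos: [0.5103, 0.1398, 0.1924]
orientation: [0.098, 1.568, -0.098]
force: [-1.6, 1.4, 3.8]
opening: 0.0117
```

```bash
python3 -c "
from h import *
st()"
```

```text
t 17.90 tcp [0.5103 0.1398 0.1924] ydir 82.9 tilt [0.0006 0.0003] F [-1.6  1.4  3.8] M [0.325 0.158 0.044] open 11.7 q [ 0.17  0.02  1.81  0.    1.31 -1.28]
```

Request:
{"api": "step_arm", "payload": {"commands": [{"xyz": [0.2,0,0],"turn": [0.07,0,0],"grip": 6},{"xyz": [0.4,0,0],"turn": [0.12,0,0],"grip": 6},{"xyz": [0.5,0,0],"turn": [0.17,0,0],"grip": 6},{"xyz": [0.5,0,0],"turn": [0.17,0,0],"grip": 6}]}}

```text
t: 18.4
tool_pos: [0.5107, 0.1395, 0.1924]
orientation: [0.232, 1.557, -0.232]
force: [-0.7, 0.1, 6.1]
opening: 0.0118
```

```bash
python3 -c "
from h import *
st()"
```

```text
t 18.40 tcp [0.5107 0.1395 0.1924] ydir 73.1 tilt [ 0.0017 -0.0002] F [-0.7  0.1  6.1] M [-0.102  0.073  0.086] open 11.8 q [ 0.17  0.02  1.81 -0.    1.31 -1.11]
```

Height stays at 0.1924 while force rises and 81° turned: seated. Unload, release, rise.

Request:
{"api": "step_arm", "payload": {"commands": [{"xyz": [-0.6,0,0],"turn": [0,0,0],"grip": 6},{"xyz": [-0.6,0,0],"turn": [0,0,0],"grip": 16},{"xyz": [-0.6,0,0],"turn": [0,0,0],"grip": 40},{"xyz": [-0.6,0,0],"turn": [0,0,0],"grip": 50},{"xyz": [-0.6,0,0],"turn": [0,0,0],"grip": 50},{"xyz": [-20,0,0],"turn": [0,0,0],"grip": 50},{"xyz": [-60,0,0],"turn": [0,0,0],"grip": 50},{"xyz": [-100,0,0],"turn": [0,0,0],"grip": 50},{"xyz": [-120,0,0],"turn": [0,0,0],"grip": 50},{"xyz": [-120,0,0],"turn": [0,0,0],"grip": 50},{"xyz": [-120,0,0],"turn": [0,0,0],"grip": 50}]}}

```text
t: 19.77
tool_pos: [0.5096, 0.1395, 0.31]
orientation: [0.234, 1.56, -0.235]
force: [-0.4, -0.6, -0.1]
opening: 0.05
```

Run:
```python
from h import *
st(); c2,im2=snap("scene","pics/s4.png"); c3,im3=snap("side","pics/d4.png"); c,im=snap("wrist","pics/w4.png")
b=lambda i:cv2.cvtColor(i,cv2.COLOR_RGB2BGR)
f=lambda i,c:(lambda p:cv2.resize(b(i)[p[1]-40:p[1]+40,p[0]-40:p[0]+40],(400,400),interpolation=cv2.INTER_CUBIC))(proj(c,[.508,.14,.10]).astype(int))
cv2.imwrite("pics/c4.png",np.hstack([f(im2,c2),f(im3,c3)]))
m=cv2.inRange(cv2.cvtColor(b(im),cv2.COLOR_BGR2HSV),(85,100,60),(130,255,255)); k,l,s,ce=cv2.connectedComponentsWithStats(m)
i=1+np.argmax(s[1:,4]); ct=max(cv2.findContours((l==i).astype(np.uint8),0,2)[0],key=len).reshape(-1,2); print(s[i])
from scipy.optimize import least_squares as ls
for z in(.104,.109):
    W=np.array([ray(c,p,z)[:2] for p in ct]); r=ls(lambda v:np.hypot(*(W-v[:2]).T)-v[2],[.508,.14,.036],loss="soft_l1",f_scale=5e-4); print(z,r.x.round(4))
```

```text
t 19.77 tcp [0.5096 0.1395 0.31  ] ydir 72.9 tilt [-0.0022 -0.0004] F [-0.4 -0.6 -0.1] M [-0.044 -0.001  0.011] open 50.0 q [ 0.17 -0.07  1.68  0.    1.53 -1.1 ]
[ 217  149   76   79 4410]
0.104 [0.5088 0.1394 0.0346]
0.109 [0.5075 0.1398 0.034 ]
```

View pics/c4.png

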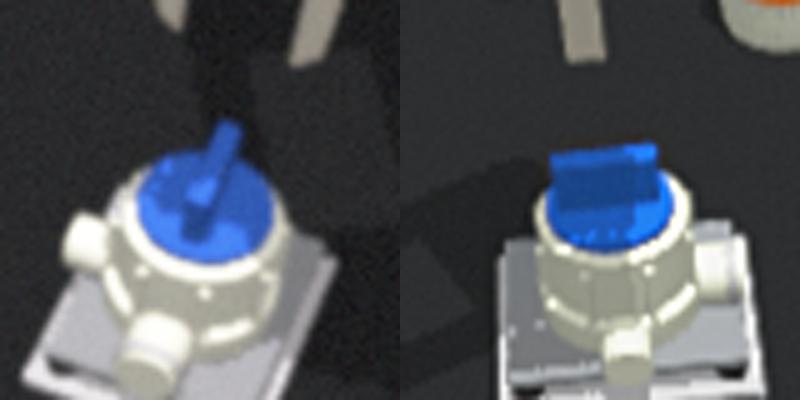

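The picture shows the flange flat on the rim with no gap, upright, and the fingers clear of it. The other things were not approached. Handing in.

```bash
python3 -c "
from h import *
print(robot.close_job())"
```

```text
the job is handed in; nothing more can be done
None
```

The larger blue strainer plug is screwed home in the pump mouth and released, and the job is handed in at about 20 s of the 64 s. `close_job` gives no verdict, so I don't know how it was judged.

- **Sequence:**
  - I set the plug down in the mouth, where its lugs landed on the tabs with the flange about 20.5 mm up.
  - Turning anticlockwise, it slipped onto the low end of the thread at about 7.8 mm.
  - It then climbed for about 80° until it dropped into the start at about 4.3 mm.
  - I screwed it clockwise about 81°. The height stopped falling over the last 10° while the force rose slightly, so I took it as seated and stopped short of the end stop.
- **Forces:** I read the wrist at the end of each move, not continuously. The vertical force never read above about 9 N and the torque about the axis never above about 0.14 N m. There was no jam.
- **Last checks:**
  - The pictures show the flange flat on the rim, the plug upright and the fingers well clear.
  - The fitted flange centre was (0.5088, 0.1394) m, about 1 mm from the mouth I had measured at (0.508, 0.140) m.
  - The fitted flange radius came out at 34.6 mm instead of 36 mm, probably from highlights at its edge.
  - By feel, the arm centred about 2 mm off that mouth measurement in x, which is within the calibration error.
- **Other objects:** I did not go near them, and I did not check their positions again at the end.

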